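# Index the lantern's turntable to the green stop

### The arm

A 6-joint arm with a two-finger parallel gripper is mounted at the origin on the work surface. World frame = base frame: x ahead of the robot, y to its left, z up, the work surface at z = 0. Lengths are in m, angles in rad, forces in N, time in s.
With the tool pointing down it reaches from about 0.375 to 0.9 m from the base axis. Payload 3.1 kg.
Tool frame: the origin (TCP) lies at the very end of the fingers, on their centre line; the grasp point (between the pads) lies 19 mm behind it (manip.hold_point_z is the distance from the TCP to the grasp point, in m); y points along the fingers, z is the direction in which the jaws open and shut, and the axes are right-handed (so a half turn about y gives the same grasp; the last joint's range is limited). The gripper opens to 85 mm and grips with 20 to 120 N. Pads are 22 mm wide; open, the fingers measure 114 mm over their backs; the gripper's body (76 mm by 85 mm) begins 54 mm behind the grasp point. The pads swing forward as they close: fully open they stand 13 mm farther back than shut.
Start: joints at [1.071, 0.527, 1.433, -0, 1.181, -0.178], TCP at [0.198, 0.593, 0.231] pointing down, gripper open.
Joint ranges: [-3.08, 3.08], [-0.75, 2.2], [0.22, 2.44], [-1.43, 4.57], [0, 2.65], [-2.85, 2.85]. Speed limits (rad/s): [2.79, 2.79, 3.14, 3.14, 3.14, 3.14].

### API

Orientations are given as a unit quaternion [x, y, z, w].
In Python, from station import manip, eyes, workorder gives the robot as it stands. The module is installed in compiled form; this text tells all that it offers.
- The arm moves only by the shell command python3 -m jog 'ROWS' [OPENING] [FORCE]. ROWS is JSON, a list of rows, each a list of 2 entries, a list of its own where there are three numbers: the shift along the tool's x, y, z in cm, then the turn about the tool's y in rad. A call has 1 to 20 rows; each row is the pose to reach, as a shift and turn from the pose commanded when the call began, along the tool's axes at that moment; what a row does not reach only later rows make up. A row lasts 1/12 s, in which the tool goes at most 41.7 mm and 7.16 degrees, less where a joint would pass 70% of its speed; a pose out of reach is approached as far as the arm can. A call with a gripper value outside its range is refused whole. OPENING is the finger opening in cm, from 0 to 8.54, set as the call begins (- or left out, the last holds). The fingers move at their own pace and stop on an object; FORCE is the grip in N (left out, the last holds). Time passes only in rows, so rows that repeat a pose let the fingers close. It gives the time, the measured TCP pose, the force and the opening at its end, in the units of the state.
- manip.sense(): the state, without advancing time (a new reading comes with each control period).
- eyes.snapshot(name): name is "scene" or "top" or "wrist"; returns a dict with "frame" (480x640x3 uint8, red, green, blue), "vfov" (degrees; the focal length in pixels is half the picture's height over the tangent of half this angle, whatever the lens; pixels are square), "cx", "cy" (the principal point, pixels), "rvec" (rotation vector, rad) and "tvec" (3), from world to camera coordinates, as OpenCV has them. Camera axes: x right, y down, z forward; pixel columns grow to the right and rows downward; lengths in m; the calibration is good to about 2 mm. A picture is of the moment at which its call begins. There is no depth.
- workorder.sign_off(): hands the job in, once; it reports no verdict.
The state is a dict: "t": time; "q": joint angles; "qd": joint speeds; "tau": joint torques, N m; "tcp_pos": TCP position; "tool_rot": TCP orientation; "force": force on the tool from outside, world axes, zero at the start; "ft_torque": the same for the moment, N m; "finger_gap": opening from 0.0 (shut) to 1.0 (fully open).
Only numpy, scipy, OpenCV 4.12 (cv2) and the standard library are available. Lean on these libraries where they do the work, as an engineer would, in place of code of your own. Each camera call takes 0.05 s, during which the arm holds its last target. There are 200 camera calls.

### The job

Two welding turntables stand on the bench, each with a red upright handle. Turn the one that carries the lantern with the pointed roof by its handle until the handle stands over the green tab of its own base and the table has dropped into its stop there, then let go. Leave the other turntable, with the roofless lantern, as it stands.

Things in the scene. Friction and masses are not known exactly. Their poses are not given: they have to be found in the camera images.
- lantern_base: Fixed blue base, 170 mm square, 36 mm high, of the roofed lantern's turntable. Origin on the bench at the turning axis, z up. Green tab (34 wide, 12 high) along its -y, 70 to 175 mm from the axis; a white one along +y; roller housing along +x to 190 mm, 60 high. On it a steel disc, radius 88, top at 52 mm, and the clamped lantern: 84 mm square, roof 96 mm square, peak at 171 mm above the bench.
- lantern_table (a joint): Angle of that turntable: 0 with the handle along the base's -x, growing anticlockwise from above; +1.571 over the green tab, -1.571 over the white. Starts between -0.65 and 0.65. Friction holds it where left. At each tab a sprung roller drops between two pins: getting in takes 5 to 8 N at the handle from 0.5 rad before the tab; within 0.2 rad the roller pulls it in. End stops at -2.3, 2.3.
- lantern_handle (a point): Centre of the red handle of the roofed lantern's turntable: an upright cylinder 22 mm in diameter, 62 mm tall (70 to 132 mm above the bench, this point 102 mm), fixed 130 mm from the axis on an arm whose top is 51 mm above the bench. It goes round with the table.
- spare_handle (a point): The same point on the other turntable, alike but with a roofless lantern, its inside open to view; not to be moved. The two turntables may stand on either side.

How it is judged:
At the end, for the whole second after the job is handed in: The roofed lantern's turntable rests with its handle over the green tab, in its stop (1.571 rad, within 0.175 rad or 10 degrees), at rest, and the other turntable's handle was never moved more than 30 mm (value of joint lantern_table between 1.396 and 1.746 rad and velocity of joint lantern_table between -0.05 and 0.05 rad/s); the robot touches nothing.
It fails at once if the other turntable is turned (its handle moves more than 30 mm) (distance of spare_handle from where it was at the start of the episode above 0.03 m).
It also fails if it takes over 38 s, if anything falls off the work surface, if the arm or the gripper's body presses on something with over 40 N, if the wrist force passes 120 N, or if a joint passes its speed limit or range.

## Working session

There is one attempt and no reset: what is moved stays moved. The work goes in short steps, Python scripts to look and compute and a shell command to move; the robot and the scene stay as the last step left them, time stands still between calls to the robot, and variables do not carry over. Pictures are saved under pics/ and viewed, about 8 in all and at most 12, crops included, and the job is handed in when it is done.

```bash
mkdir -p pics; python3 - <<'E'
from station import manip, eyes
import cv2
for n in ("scene","top"):
    s=eyes.snapshot(n); cv2.imwrite(f"pics/{n}0.png",s["frame"][:,:,::-1]); print(n,s["vfov"],s["cx"],s["cy"],s["rvec"],s["tvec"])
print(manip.sense(), manip.hold_point_z)
E
```

```text
scene 54.26607486716421 315.2564916078947 242.60540757362645 [ 1.74385526  1.55605248 -0.78426885] [-0.01480561 -0.21022313  1.17746204]
top 56.19546591133124 317.7208922619991 236.44960114871225 [ 2.18867663 -2.12657612  0.13064596] [-0.0509965   0.49322239  0.87313489]
{'t': 0.1, 'q': array([ 1.07053509e+00,  5.28367709e-01,  1.43378284e+00,  1.71321343e-06,
        1.18144572e+00, -1.78503772e-01]), 'qd': array([ 0.00012373, -0.00057789, -0.00440469,  0.00062825, -0.00233317,
       -0.00126961]), 'tau': array([-4.21258956e-04, -4.43301129e+01, -1.78585410e+01, -2.10920607e-04,
        3.88622531e-03, -1.12979893e-05]), 'tcp_pos': array([0.19729843, 0.59234564, 0.23043212]), 'tool_rot': array([ 0.69864325, -0.11350488,  0.11303218, -0.69730767]), 'force': array([ 0.25633674, -0.69369176, -0.0296402 ]), 'ft_torque': array([-8.34166795e-05,  1.96275145e-02, -4.02687325e-02]), 'finger_gap': 0.9981665851737539} 0.0187
```

View pics/top0.png

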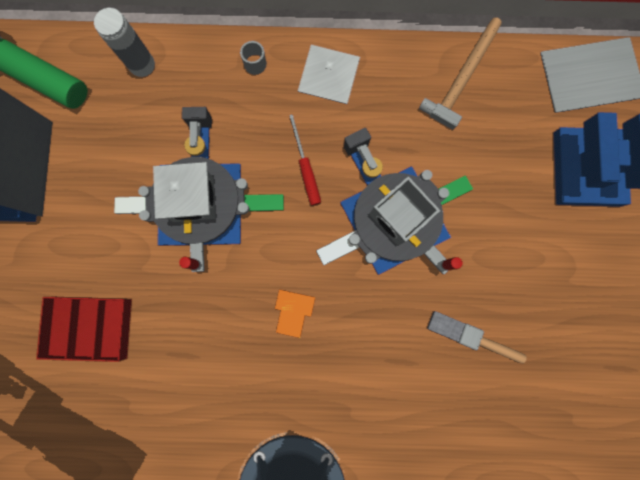

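View pics/scene0.png

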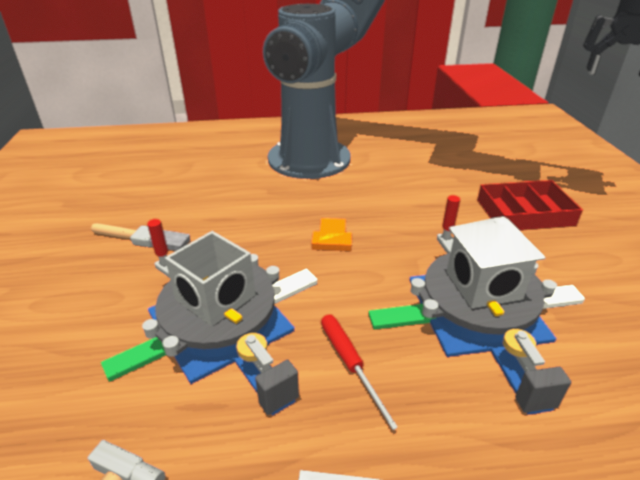

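Top view: the roofed lantern's turntable is on the left, with its axis near (198,203), green tab end (284,202), white tab end (115,205) and handle (188,263). The roofless one is on the right, axis near (402,215).

```bash
cat > h.py <<'E'
import numpy as np, cv2
from scipy.optimize import least_squares
def cam(s):
    f=240/np.tan(np.radians(s["vfov"]/2)); K=np.array([[f,0,s["cx"]],[0,f,s["cy"]],[0,0,1]])
    return K,np.array(s["rvec"],float),np.array(s["tvec"],float)
def proj(s,P):
    K,r,t=cam(s); return cv2.projectPoints(np.array(P,float).reshape(-1,3),r,t,K,None)[0][:,0]
def ray(s,uv,z):
    K,r,t=cam(s); R=cv2.Rodrigues(r)[0]; d=R.T@np.linalg.solve(K,[*uv,1]); c=-R.T@t
    return c+d*(z-c[2])/d[2]
def blob(s,rgb,box):
    x0,y0,x1,y1=box; im=s["frame"].astype(int)[y0:y1,x0:x1]; r,g,b=im[...,0],im[...,1],im[...,2]
    m={'r':(r>100)&(g<60)&(b<60),'g':(g>90)&(r<90)&(b<110),'w':(r>190)&(g>190)&(b>185)}[rgb]
    n,l,st,c=cv2.connectedComponentsWithStats(m.astype(np.uint8)); k=1+np.argmax(st[1:,4])
    return c[k]+[x0,y0], st[k]+[x0,y0,0,0,0]
E
python3 - <<'E'
from h import *
from station import eyes
s=eyes.snapshot("top"); c=eyes.snapshot("scene")
g,gs=blob(s,'g',(240,180,300,225)); w,ws=blob(s,'w',(100,190,150,220)); h,hs=blob(s,'r',(170,245,215,280)); h2,h2s=blob(c,'r',(430,185,470,235))
print(g,gs,w,ws,h,hs,h2,h2s)
ge=ray(s,(gs[0]+gs[2],g[1]+.5),.012); we=ray(s,(ws[0],w[1]+.5),.012)
ax=(ge+we)/2; print("ends",ge,we,"dist",np.linalg.norm(ge-we),"axis",ax)
u=(we-ge)/np.linalg.norm(we-ge); yaw=np.arctan2(-u[0],u[1]); print("yaw",yaw)
def H(th): 
    a=yaw+np.pi+th; return np.array([ax[0]+.13*np.cos(a),ax[1]+.13*np.sin(a),.102])
# handle xy from both cams
e=lambda p: np.r_[proj(s,[*p])[0]-h-.0, proj(c,[*p])[0]-h2]
r=least_squares(e,H(0)); print("handle tri",r.x,r.fun, "r",np.linalg.norm(r.x[:2]-ax[:2]))
d=r.x[:2]-ax[:2]; th=(np.arctan2(d[1],d[0])-yaw-np.pi+np.pi)%(2*np.pi)-np.pi; print("theta",th,H(th),H(1.571))
E
```

```text
[264.43100511 202.13287905] [244 194  40  17 587] [129.5259434  204.27830189] [115 197  30  16 424] [185.03883495 262.17475728] [180 257  11  12 103] [450.54005935 211.58456973] [443 196  16  34 337]
ends [0.56517286 0.03504292 0.012     ] [0.55058265 0.38411837 0.012     ] dist 0.3493802264134942 axis [0.55787776 0.20958065 0.012     ]
yaw 0.041772407602244106
handle tri [0.42979809 0.20026216 0.10543151] [ 2.01794203  0.67052811  1.91730666 -0.29604939] r 0.1284182072281206
theta 0.03085505088794349 [0.42822046 0.20014737 0.102     ] [0.56333305 0.07969516 0.102     ]
```

```bash
cat >> h.py <<'E'
from scipy.spatial.transform import Rotation as Ro
AX=np.array([.5579,.2096]); YAW=.0418
def H(th,r=.13,z=.078): a=YAW+np.pi+th; return np.array([AX[0]+r*np.cos(a),AX[1]+r*np.sin(a),z])
def plan(st,targets):
    "targets: list of (xyz, desired yaw of tool z)"
    R=Ro.from_quat(st["tool_rot"]).as_matrix(); zy=np.arctan2(R[1,2],R[0,2])
    for p,y in targets:
        turn=-((y-zy+np.pi/2)%np.pi-np.pi/2)
        d=R.T@(np.array(p)-st["tcp_pos"])*100
        print([[round(float(v),1) for v in d],round(float(turn),2)])
E
python3 - <<'E'
from h import *
from station import manip
st=manip.sense(); R=Ro.from_quat(st["tool_rot"]).as_matrix(); print(R.round(3))
t=.031; tan=YAW+np.pi+t+np.pi/2
plan(st,[(H(t,z=.23),tan),(H(t),tan)])
E
```

```text
[[ 0.949 -0.001  0.316]
 [-0.316 -0.001  0.949]
 [-0.    -1.    -0.001]]
[[34.3, 0.1, -29.9], -0.39]
[[34.3, 15.3, -29.9], -0.39]
```

```bash
python3 -m jog '[[[3,0,-2.7],0.12],[[6,0,-5.4],0.24],[[9,0,-8],0.36],[[12,0,-10.6],0.48],[[15,0,-13.2],0.6],[[18,0,-15.8],0.72],[[21,0,-18.4],0.84],[[24,0,-21],0.96],[[27,0,-23.6],1.08],[[30,0,-26.2],1.2],[[32.5,0,-28.3],1.32],[[34.3,0,-29.9],1.44],[[34.3,0,-29.9],1.56],[[34.3,0,-29.9],1.68],[[34.3,0,-29.9],1.8],[[34.3,0,-29.9],1.92],[[34.3,0,-29.9],2.04],[[34.3,0,-29.9],2.16],[[34.3,0,-29.9],2.28],[[34.3,0,-29.9],2.4]]' 8.5 20
python3 - <<'E'
from h import *
from station import manip,eyes
st=manip.sense(); print(st["q"].round(3))
t=.031; tan=YAW+np.pi+t+np.pi/2
plan(st,[(H(t,z=.23),tan),(H(t),tan)])
s=eyes.snapshot("wrist"); cv2.imwrite("pics/w1.png",s["frame"][:,:,::-1])
E
```

```text
t: 1.87
tcp_pos: [0.4284, 0.2007, 0.2312]
tool_rot: [0.145, -0.692, 0.692, -0.145]
force: [-0.9, 0.2, 0.3]
finger_gap: 1.001
[ 0.201  0.324  1.802 -0.     1.015  1.358]
[[0.0, 0.1, 0.0], 0.34]
[[0.0, 15.3, 0.0], 0.34]
```

View pics/w1.png

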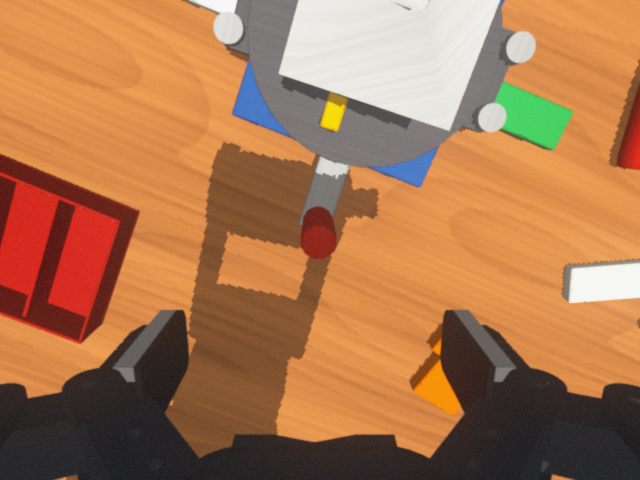

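The handle is at (318,235), centred between the fingers laterally (fingers at 187 and 443). I'll descend, then close to a loose cage.

```bash
python3 -m jog '[[[0,2.5,0],0.12],[[0,5,0],0.24],[[0,7.5,0],0.34],[[0,10,0],0.34],[[0,12.5,0],0.34],[[0,14.5,0],0.34],[[0,15.5,0],0.34],[[0,15.5,0],0.34],[[0,15.5,0],0.34]]'
python3 -m jog '[[[0,0,0],0],[[0,0,0],0],[[0,0,0],0],[[0,0,0],0],[[0,0,0],0],[[0,0,0],0],[[0,0,0],0],[[0,0,0],0]]' 2.8 20
python3 - <<'E'
from h import *
from station import manip,eyes
st=manip.sense(); print(st["q"].round(3))
plan(st,[(H(t,z=.076),YAW+np.pi+t+np.pi/2) for t in np.linspace(.03,1.62,20)])
s=eyes.snapshot("wrist"); cv2.imwrite("pics/w2.png",s["frame"][:,:,::-1])
E
```

```text
t: 2.67
tcp_pos: [0.4283, 0.2007, 0.0759]
tool_rot: [0.029, -0.706, 0.707, -0.028]
force: [0.1, -0.1, 0.0]
finger_gap: 0.996
t: 3.33
tcp_pos: [0.4285, 0.2008, 0.0764]
tool_rot: [-0.028, 0.707, -0.707, 0.028]
force: [1.1, -0.3, 0.5]
finger_gap: 0.328
[0.201 0.598 1.939 0.    0.605 1.692]
[[0.0, 0.0, 0.1], 0.01]
[[-0.0, 0.0, 1.1], -0.08]
[[-0.1, 0.0, 2.2], -0.16]
[[-0.4, 0.0, 3.3], -0.24]
[[-0.7, 0.0, 4.3], -0.33]
[[-1.1, 0.0, 5.3], -0.41]
[[-1.5, 0.0, 6.3], -0.49]
[[-2.1, 0.0, 7.3], -0.58]
[[-2.7, 0.0, 8.1], -0.66]
[[-3.4, 0.0, 9.0], -0.75]
[[-4.2, 0.0, 9.7], -0.83]
[[-5.0, 0.0, 10.4], -0.91]
[[-5.9, 0.0, 11.1], -1.0]
[[-6.8, 0.0, 11.6], -1.08]
[[-7.8, 0.0, 12.1], -1.16]
[[-8.8, 0.0, 12.5], -1.25]
[[-9.9, 0.0, 12.8], -1.33]
[[-11.0, 0.0, 13.0], -1.41]
[[-12.0, 0.0, 13.1], -1.5]
[[-13.1, 0.0, 13.2], 1.56]
```

View pics/w2.png

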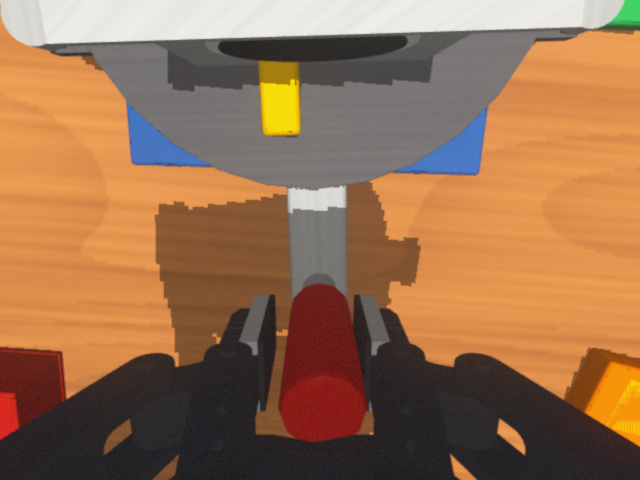

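The handle (320,360) sits between the pads (260–370) without contact. Now the first part of the arc.

```bash
python3 -m jog '[[[0,0,0.5],-0.04],[[0,0,1.1],-0.08],[[-0.1,0,1.7],-0.12],[[-0.1,0,2.2],-0.16],[[-0.3,0,2.8],-0.2],[[-0.4,0,3.3],-0.24],[[-0.5,0,3.8],-0.29],[[-0.7,0,4.3],-0.33],[[-0.9,0,4.8],-0.37],[[-1.1,0,5.3],-0.41],[[-1.3,0,5.8],-0.45],[[-1.5,0,6.3],-0.49],[[-1.8,0,6.8],-0.54],[[-2.1,0,7.3],-0.58],[[-2.4,0,7.7],-0.62],[[-2.7,0,8.1],-0.66],[[-3,0,8.6],-0.7],[[-3.4,0,9],-0.75],[[-3.8,0,9.4],-0.79],[[-4.2,0,9.7],-0.83]]'
python3 - <<'E'
from h import *
from station import manip,eyes
st=manip.sense(); print(st["q"].round(3))
plan(st,[(H(t,z=.076),YAW+np.pi+t+np.pi/2) for t in np.linspace(.87,1.64,12)])
s=eyes.snapshot("wrist"); cv2.imwrite("pics/w3.png",s["frame"][:,:,::-1])
E
```

```text
t: 5.05
tcp_pos: [0.4775, 0.1072, 0.0761]
tool_rot: [-0.312, 0.635, -0.635, 0.311]
force: [-1.1, -0.3, -0.1]
finger_gap: 0.325
[-0.008  0.61   1.897  0.     0.636  0.651]
[[-0.0, 0.0, 0.1], -0.0]
[[-0.1, 0.0, 1.0], -0.07]
[[-0.1, 0.0, 1.9], -0.14]
[[-0.3, 0.0, 2.8], -0.21]
[[-0.5, 0.0, 3.7], -0.28]
[[-0.8, 0.0, 4.5], -0.35]
[[-1.2, 0.0, 5.4], -0.42]
[[-1.6, 0.0, 6.2], -0.49]
[[-2.0, 0.0, 7.0], -0.56]
[[-2.5, -0.0, 7.7], -0.63]
[[-3.1, -0.0, 8.5], -0.7]
[[-3.7, -0.0, 9.1], -0.77]
```

View pics/w3.png

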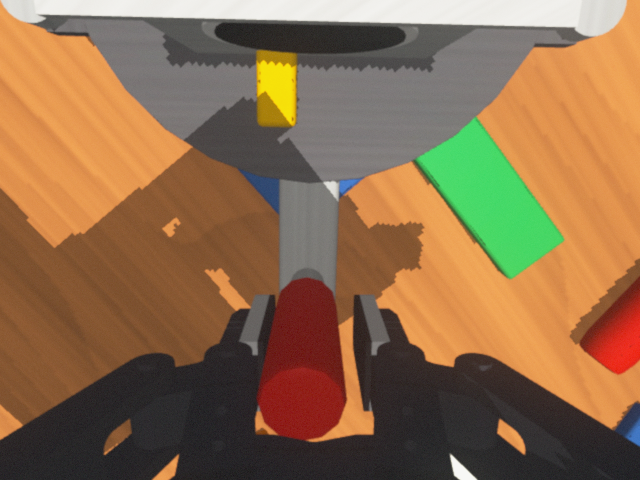

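The left pad pushes the handle (305,350) and the green tab at (490,200) is coming round. I'll go on to the tab.

```bash
python3 -m jog '[[[0,0,0.6],-0.04],[[-0.1,0,1.2],-0.08],[[-0.1,0,1.7],-0.12],[[-0.2,0,2.2],-0.16],[[-0.3,0,2.8],-0.21],[[-0.4,0,3.3],-0.25],[[-0.6,0,3.9],-0.3],[[-0.8,0,4.5],-0.35],[[-1,0,5],-0.39],[[-1.2,0,5.4],-0.42],[[-1.4,0,5.8],-0.46],[[-1.6,0,6.2],-0.49],[[-1.8,0,6.6],-0.53],[[-2,0,7],-0.56],[[-2.3,0,7.4],-0.6],[[-2.5,0,7.7],-0.63],[[-2.8,0,8.1],-0.67],[[-3.1,0,8.5],-0.7],[[-3.1,0,8.5],-0.7],[[-3.1,0,8.5],-0.7]]'
python3 - <<'E'
from h import *
from station import manip,eyes
st=manip.sense(); print(st["q"].round(3))
plan(st,[(H(t,z=.076),YAW+np.pi+t+np.pi/2) for t in (1.571,1.6,1.64)])
s=eyes.snapshot("wrist"); cv2.imwrite("pics/w4.png",s["frame"][:,:,::-1])
E
```

```text
t: 6.77
tcp_pos: [0.5639, 0.0798, 0.0761]
tool_rot: [0.51, -0.491, 0.49, -0.509]
force: [-0.8, 0.5, 0.2]
finger_gap: 0.325
[-0.056  0.675  1.695 -0.     0.772 -0.093]
[[0.0, 0.0, -0.1], -0.0]
[[-0.0, 0.0, 0.3], -0.03]
[[-0.0, 0.0, 0.8], -0.07]
```

View pics/w4.png

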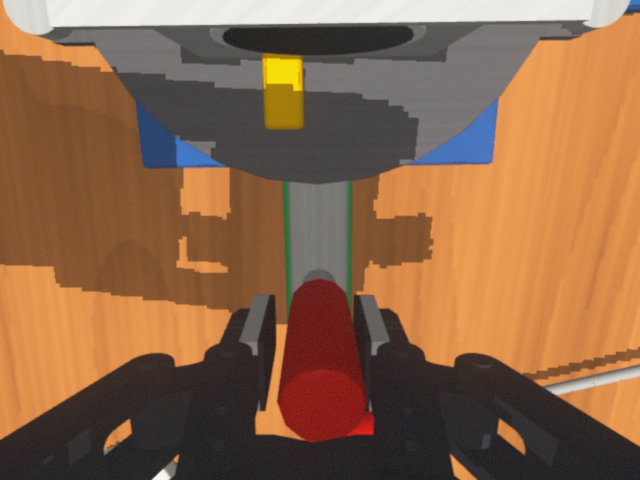

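The arm lies exactly over the green tab (green edges at 288 and 351). The handle (320,360) has left the pushing pad and sits free mid-cage, so it has dropped in. Next I open and lift clear.

```bash
python3 -m jog '[[[0,0,0],0],[[0,0,0],0],[[0,0,0],0],[[0,0,0],0],[[0,0,0],0],[[0,0,0],0],[[0,0,0],0],[[0,-1,0],0],[[0,-3,0],0],[[0,-5,0],0],[[0,-7.5,0],0],[[0,-10,0],0],[[0,-12.5,0],0],[[0,-15,0],0],[[0,-15,0],0],[[0,-15,0],0]]' 8.5 20
python3 - <<'E'
from h import *
from station import manip,eyes
st=manip.sense(); print(st["force"].round(2),st["tcp_pos"].round(3))
c=eyes.snapshot("scene"); cv2.imwrite("pics/s5.png",c["frame"][:,:,::-1])
s=eyes.snapshot("wrist"); h,hs=blob(s,'r',(200,150,440,330)); print(h,hs, proj(s,[H(t,z=.102) for t in (1.471,1.571,1.671)]))
E
```

```text
t: 8.15
tcp_pos: [0.5651, 0.0797, 0.2286]
tool_rot: [-0.509, 0.489, -0.491, 0.511]
force: [0.6, -0.3, 0.3]
finger_gap: 0.996
[ 0.59 -0.3   0.31] [0.565 0.08  0.229]
[364.59517625 310.79628942] [ 309  288  111   42 2695] [[291.61360344 232.38954406]
 [311.77663578 233.31447368]
 [331.93236167 232.28322798]]
```

View pics/s5.png

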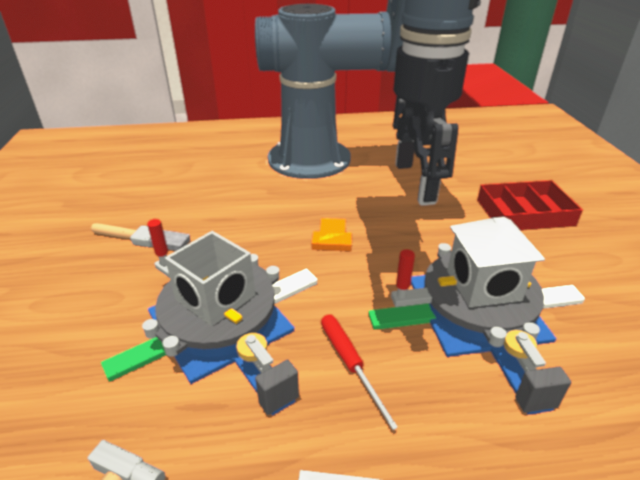

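Scene: the roofed table's handle (405,270) is over the green tab (400,316), the spare is unchanged, and the gripper is clear. One numeric check, then I hand in.

```bash
python3 - <<'E'
from h import *
from station import eyes,workorder
c=eyes.snapshot("scene"); h,_=blob(c,'r',(390,245,420,292)); p=ray(c,h,.1035)
d=p[:2]-AX; th=(np.arctan2(d[1],d[0])-YAW-np.pi+np.pi)%(2*np.pi)-np.pi; print("theta",th,"r",np.hypot(*d))
h2,_=blob(c,'r',(140,215,175,258)); print("spare",h2)
if abs(th-1.571)<.1: print(workorder.sign_off())
E
```

```text
theta 1.5748362663848843 r 0.1274109977776737
spare [157.5631068  237.59223301]
the job is handed in; nothing more can be done
None
```

I turned the roofed lantern's table about 1.54 rad by its handle, caging the handle loosely between the fingers. It dropped into its stop over the green tab. I then opened the gripper, lifted it clear and handed the job in at about 8 s on the robot's clock.

- **Table angle:** the last scene picture put the handle at 1.575 rad (target 1.571). The radius came out at 127 mm against the nominal 130 mm, which is within calibration error.
- **In the stop:** the wrist picture before release showed the handle standing free between the pads, ahead of the pad that had pushed it.
- **Clear of everything:** the force reading was under 1 N, and the TCP was about 0.1 m above the handle.
- **Other turntable:** it looked unchanged between the first and last scene pictures, and the robot never went near it. I had no earlier pixel value for its handle, so this was checked by eye only.
- **Failed check:** a handle measurement from the wrist camera picked up the red screwdriver instead of the handle. I dropped it and used the scene camera.
- **Not measured:** I did not measure the table's speed directly.

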